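# Weigh down a stiffening rib and wind the cure timer

### The arm

A 6-joint arm with a two-finger parallel gripper is mounted at the origin on the work surface. World frame = base frame: x ahead of the robot, y to its left, z up, the work surface at z = 0. Lengths are in m, angles in degrees, forces in N, time in s.
With the tool pointing down it reaches from about 0.25 to 0.725 m from the base axis. Payload 9.7 kg.
Tool frame: the origin (TCP) lies between the finger pads; the fingertips stand 19 mm ahead of it and the grasp point (between the pads) is the TCP; z points along the fingers, y is the line along which they close (so a half turn about z gives the same grasp; the last joint's range is limited). The gripper opens to 85 mm and grips with 20 to 120 N. Pads are 22 mm wide; open, the fingers measure 114 mm over their backs; the gripper's body (76 mm by 85 mm) begins 54 mm behind the grasp point. The pads swing forward as they close: fully open they stand 13 mm farther back than shut.
Start: joints at [74.485, 4.979, 10.078, 95.1, 0, 90], TCP at [0.147, 0.53, 0.25] pointing down, gripper open.
Joint ranges: [-179.16, 179.16], [-48.56, 103.87], [-65.8, 70.77], [-126.05, 130.52], [-82.76, 87.17], [-180, 180]. Speed limits (degrees/s): [127.2, 127.2, 147.25, 180, 180, 180].

### API

Orientations are given as [roll, pitch, yaw] about the fixed x, y, z axes, in that order (R = Rz(yaw) Ry(pitch) Rx(roll)).
In Python, from workcell import bot gives the robot as it stands. The module is installed in compiled form; this text tells all that it offers.
- The arm moves only by the shell command python3 -m crank 'ROWS' [OPENING] [FORCE]. ROWS is JSON, a list that holds one entry, the list of rows, each a list of 6 numbers: the shift along the world's x, y, z as a fraction of full scale, then the turn, a rotation vector about the world's x, y, z as a fraction of full scale. In form: [[[x, y, z, wx, wy, wz], ...]]. A call has 1 to 20 rows; each row shifts and turns the commanded pose from where the row before left it; what a row does not reach is not made up. Full scale, the value 1, is 20 mm for a shift and 0.12 rad for a turn. A row lasts 1/12 s, in which the tool goes at most 41.7 mm and 7.16 degrees, less where a joint would pass 70% of its speed; a pose out of reach is approached as far as the arm can. A call with a number of a shift or a turn outside -1 to 1 is refused whole. A call with a gripper value outside its range is refused whole. OPENING is the opening, from 0 (shut) to 1 (fully open), set as the call begins (- or left out, the last holds). The fingers move at their own pace and stop on an object; FORCE is the grip in N (left out, the last holds). Time passes only in rows, so rows that do not move let the fingers close. It gives the time, the measured TCP pose, the force, the opening and the grip force at its end, in the units of the state.
- bot.get_obs(): the state, without advancing time (a new reading comes with each control period).
- bot.camera(name): name is "scene" or "top"; returns the picture (384x512x3 uint8, red, green, blue); there is no depth.
- bot.camera_model(name): a dict with "vertical_fov" (degrees; the focal length in pixels is half the picture's height over the tangent of half this angle, whatever the lens; pixels are square), "cx", "cy" (the principal point, pixels), "R" (3x3) and "t" (3): a world point X has camera coordinates R X + t. Camera axes: x right, y down, z forward; pixel columns grow to the right and rows downward; lengths in m; the calibration is good to about 2 mm. A picture is of the moment at which its call begins. camera_model takes no time and is no camera call.
- bot.job_done(): hands the job in; it is judged then, once.
The state is a dict: "time": time; "q": joint angles; "qd": joint speeds; "joint_efforts": joint torques, N m; "ee_pos": TCP position; "tcp_rot": TCP orientation; "wrist_force": force on the tool from outside, world axes, zero at the start; "torque": the same for the moment, N m; "opening": finger opening in m; "grasp_force": force on a finger pad.
Only numpy, scipy, OpenCV 4.12 (cv2) and the standard library are available. Lean on these libraries where they do the work, as an engineer would, in place of code of your own. Each camera call takes 0.05 s, during which the arm holds its last target. There are 200 camera calls.

### The job

Put the loose wooden rib on the white panel, lying flat midway between the two ribs already bonded there, parallel to them and with its ends level with theirs. Then set the red weight down gently, upright, on the middle of that rib so that it stands in line between the two blue weights, and after that wind the timer's key clockwise all the way to its stop. Leave everything else where it is.

Things in the scene. Friction and masses are not known exactly. Their poses are not given: they have to be found in the camera images.
- panel: Fixed grey-white cast plaster panel with a lilac tape border, 220 mm (its x) by 310 mm (its y) by 30 mm thick. Two wooden ribs are bonded on its top, each 170 mm long along the panel's x, 48 mm wide, 36 mm high, with centre lines at panel y = +105 and -105 mm, both centred at panel x = 0. Origin: centre of the underside, z up.
- panel_mid (a point): Point on the panel's top face at its centre, midway between the bonded ribs, 30 mm above the bench; axes as the panel's.
- rib: Loose rib of light wood, 170 mm long (its x), 48 mm wide (its y), 36 mm high, with a dark pencil line across the middle of its top; at the start it lies flat on the bench. Origin: centre of the underside. About 0.16 kg.
- weight: Loose red steel weight, standing on the bench at the start, about 0.6 kg, 74 mm tall: base cylinder 54 mm diameter and 36 mm high, a thin neck (20 mm), and on top a round grip knob 34 mm in diameter from 54 to 74 mm above the underside. Origin: centre of the underside, z up.
- weight_a: Blue weight standing on the middle of the bonded rib at panel y = +105 mm, loose: leave it. 74 mm tall: base cylinder 54 mm diameter and 36 mm high, a thin neck (20 mm), and on top a round grip knob 34 mm in diameter from 54 to 74 mm above the underside. Origin: centre of the underside, z up.
- weight_b: Blue weight standing on the middle of the bonded rib at panel y = -105 mm, loose: leave it. 74 mm tall: base cylinder 54 mm diameter and 36 mm high, a thin neck (20 mm), and on top a round grip knob 34 mm in diameter from 54 to 74 mm above the underside. Origin: centre of the underside, z up.
- timer: Grey round spring-wound timer fixed to the bench, 110 mm in diameter, 45 mm high, white dial on top, with the winding key standing up from its centre. Origin: centre of the underside.
- key_grip (a point): Centre of the key's brass blade, on its upright turning axis, 75 mm above the bench. The blade is 46 mm long (along this point's x, red tip at the +x end), 9 mm thick (along y) and 32 mm high (59 to 91 mm above the bench); it turns with the key.
- key (a joint): Angle of the winding key in rad; grows as it is turned clockwise seen from above. It starts between 0.1 and 0.5, the stop (fully wound) is at 2.8. Lightly sprung, but it stays where it is let go, so it can be wound in several partial turns. Takes about 0.1 N m.
- can: Steel can wrapped in a white paper label, 84 mm in diameter, 90 mm high, standing on the bench: leave it. Origin: centre of the underside.
- tape_roll: Lilac roll of tape lying flat, 100 mm in diameter, 30 mm high, beyond the panel: leave it. Origin: centre of the underside.
- cup: White mixing cup, 80 mm across the rim, 95 mm high, beyond the panel: leave it. Origin: centre of the underside.
- bottle: White bottle with red cap, 64 mm in diameter, 140 mm high, beyond the panel: leave it. Origin: centre of the underside.
- brush: Brush lying on the bench, beyond the panel on the left: leave it.
Not all that is in view belongs to the job. Leave any green look-alike of the timer alone. There is more than one size of the weight; the one meant has the size given above.

How it is judged (in metres and radians):
On the way, in this order (a step that is already met when the one before it is completed fails the run):
1. the rib lies on the panel midway between the bonded ribs, parallel and level with them, and is let go (y of rib in the frame of panel_mid between -0.008 and 0.008 m and x of rib in the frame of panel_mid between -0.012 and 0.012 m and z of rib in the frame of panel_mid between -0.005 and 0.005 m and angle between the x axis of rib and the x axis of panel_mid, either way round below 0.1 rad and angle between rib's own z axis and vertical below 0.06 rad and linear speed of rib below 0.02 m/s and contact force between the fingers and rib below 0.2 N), for 0.2 s.
2. the red weight stands on the middle of the rib, in line between the blue weights, and is let go (y of rib in the frame of panel_mid between -0.008 and 0.008 m and x of rib in the frame of panel_mid between -0.012 and 0.012 m and z of rib in the frame of panel_mid between -0.005 and 0.005 m and angle between the x axis of rib and the x axis of panel_mid, either way round below 0.1 rad and angle between each of rib, weight's own z axis and vertical below 0.06 rad and linear speed of each of rib, weight below 0.02 m/s and y of weight in the frame of panel_mid between -0.015 and 0.015 m and x of weight in the frame of panel_mid between -0.015 and 0.015 m and z of weight in the frame of panel_mid between 0.031 and 0.041 m and contact force between weight and rib above 2 N and contact force between the fingers and weight below 0.2 N), for 0.2 s.
3. the key is wound to its stop (value of joint key above 2.6 rad), for 0.2 s.
At the end, for the whole second after the job is handed in: Rib flat on the panel, within 8 mm of midway, ends level within 12 mm, parallel within 0.1 rad; red weight upright on it, within 15 mm of the panel's centre along and across; key past 2.6 rad (stop 2.8); all released and at rest (all of step 2 and value of joint key above 2.6 rad and contact force between the fingers and rib below 0.2 N and angular speed of weight below 0.1 rad/s); the robot touches nothing.
It fails at once if a blue weight is moved more than 15 mm or tipped (distance of any of weight_a, weight_b from where it was at the start of the episode above 0.015 m or angle between any of weight_a, weight_b's own z axis and vertical above 0.3 rad).
It fails at once if the can, tape roll, cup, bottle or brush is moved more than 30 mm (distance of any of can, tape_roll, cup, bottle, brush from where it was at the start of the episode above 0.03 m).
It fails at once if the red weight is dropped or slammed on the rib (faster than 0.4 m/s in the last 25 mm above it) (horizontal distance between weight and panel_mid below 0.05 m and z of weight in the frame of panel_mid below 0.061 m and linear speed of weight above 0.4 m/s).
It also fails if it takes over 72 s, if anything falls off the work surface, if the arm or the gripper's body presses on something with over 40 N, if the wrist force passes 120 N, or if a joint passes its speed limit or range.

## Working session

There is one attempt and no reset: what is moved stays moved. The work goes in short steps, Python scripts to look and compute and a shell command to move; the robot and the scene stay as the last step left them, time stands still between calls to the robot, and variables do not carry over. Pictures are saved under pics/ and viewed, at most 12 in all, crops included, and the job is handed in when it is done.

```bash
mkdir -p pics; python3 - <<'E'
from workcell import bot
import cv2
for n in("top","scene"):
    cv2.imwrite(f"pics/{n}0.png",cv2.resize(bot.camera(n)[:,:,::-1],(800,600),interpolation=cv2.INTER_CUBIC)); m=bot.camera_model(n); print(n,m)
print(bot.get_obs())
E
```

```text
top {'vertical_fov': 49.976924304823804, 'cx': 255.8921119735766, 'cy': 190.40217051264503, 'R': array([[-7.38613931e-04, -9.99999501e-01, -6.72019628e-04],
       [-9.83306027e-01,  8.48562974e-04, -1.81957513e-01],
       [ 1.81957993e-01,  5.26404597e-04, -9.83306164e-01]]), 't': array([-0.02631898,  0.49747524,  1.52295317])}
scene {'vertical_fov': 54.47947192145212, 'cx': 253.34211297795233, 'cy': 194.9395883413168, 'R': array([[-0.05033109,  0.99866632,  0.01150521],
       [ 0.71610769,  0.04411578, -0.69659426],
       [-0.69617279, -0.02682138, -0.71737303]]), 't': array([ 0.05352221, -0.3250744 ,  1.78990215])}
{'time': 0.1, 'q': array([7.44835686e+01, 5.00910256e+00, 1.00394975e+01, 9.50993375e+01,
       1.39087584e-03, 9.00003329e+01]), 'qd': array([ 0.09896301, -0.07370634,  0.12223762, -0.047623  ,  0.07150426,
        0.00621129]), 'joint_efforts': array([-4.46418117e-04, -5.21563125e+01,  4.65654302e+01,  1.58645154e-02,
        2.72455935e-05,  1.79082588e-05]), 'ee_pos': array([0.14707959, 0.52978601, 0.24964739]), 'tcp_rot': array([-1.79931057e+02, -1.39047430e-03,  1.64483234e+02]), 'wrist_force': array([-0.72545305,  0.2333945 , -0.11181008]), 'torque': array([-0.02007388,  0.00123993, -0.03151112]), 'grasp_force': 0.0, 'opening': 0.08585189166310059}
```

View pics/top0.png

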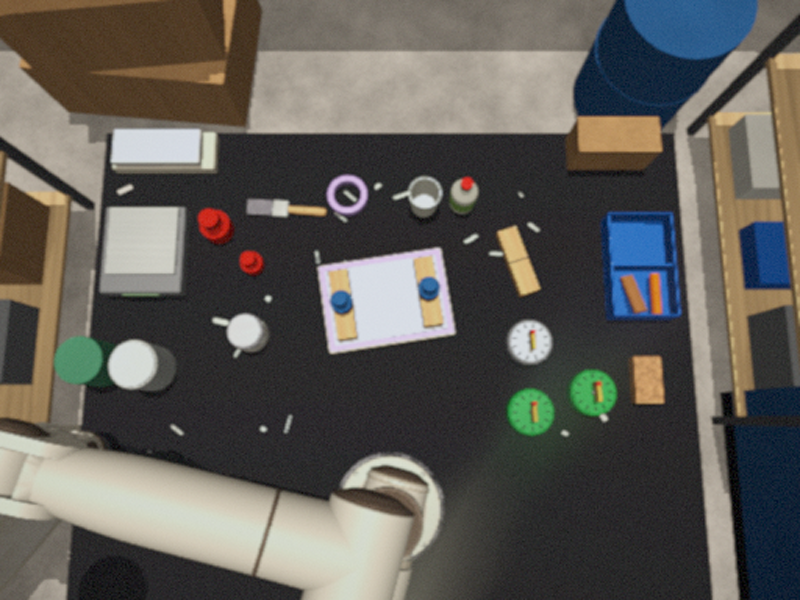

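View pics/scene0.png

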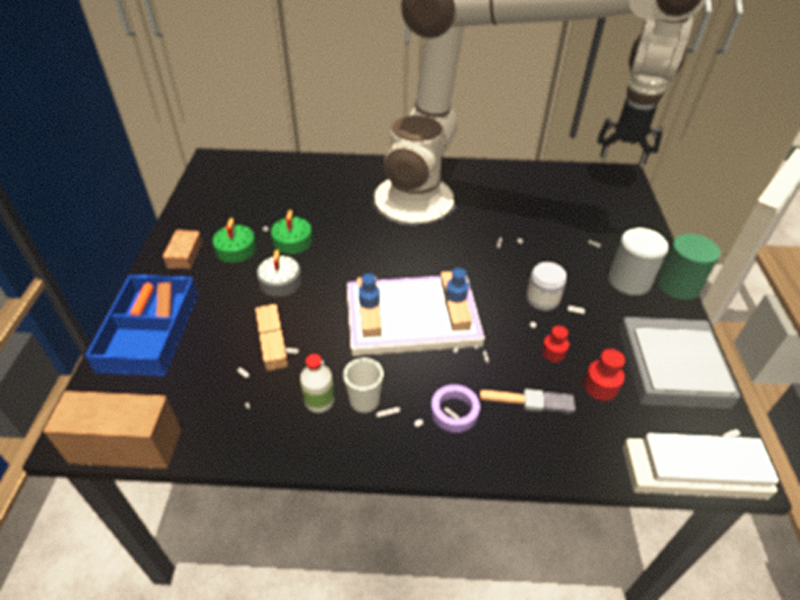

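The top view shows the panel centred near (386,300), the loose rib at (518,260), the white timer at (530,341) and the small red weight, the same size as the blues, at (251,262). The big red weight at (213,226) and the green timers are decoys. Next I fit known shapes to colour masks in both cameras.

```bash
cat > h.py <<'E'
from workcell import bot
import cv2, numpy as np
from scipy.optimize import minimize
def proj(n,P):
    m=bot.camera_model(n); f=192/np.tan(np.radians(m["vertical_fov"]/2))
    c=np.asarray(P,float)@np.array(m["R"]).T+m["t"]
    return c[:,:2]/c[:,2:]*f+[m["cx"],m["cy"]]
def back(n,u,v,z):
    m=bot.camera_model(n); f=192/np.tan(np.radians(m["vertical_fov"]/2)); R=np.array(m["R"])
    d=R.T@[(u-m["cx"])/f,(v-m["cy"])/f,1]; o=-R.T@m["t"]; return (o+d*(z-o[2])/d[2])[:2]
def box(l,w,z0,z1): return [np.array([[x,y,z] for x in(-l/2,l/2) for y in(-w/2,w/2) for z in(z0,z1)])]
def cyl(d,z0,z1):
    a=np.linspace(0,2*np.pi,40); return np.array([[d/2*np.cos(t),d/2*np.sin(t),z] for t in a for z in(z0,z1)])
def weight(z=0): return [cyl(54,0,36)/1000+[0,0,z],cyl(34,54,74)/1000+[0,0,z],cyl(20,36,54)/1000+[0,0,z]]
S=8
def place(P,p):
    c,s=np.cos(p[2]),np.sin(p[2]); return P@np.array([[c,s,0],[-s,c,0],[0,0,1]])+[p[0],p[1],0]
def render(n,parts,p):
    im=np.zeros((384*S,512*S),np.uint8)
    for P in parts:
        h=cv2.convexHull((((proj(n,place(P,p))+.5)*S-.5)).astype(np.float32))
        cv2.fillPoly(im,[np.round(h*16).astype(np.int32)],255,shift=4)
    return cv2.resize(im,(512,384),interpolation=cv2.INTER_AREA)/255.
def masks(im,col):
    h=cv2.cvtColor(im,cv2.COLOR_RGB2HSV).astype(int); H,s,v=h[...,0],h[...,1],h[...,2]
    return {"wood":(H>8)&(H<28)&(s>60)&(v>90),"red":((H<6)|(H>174))&(s>130)&(v>70),"blue":(H>98)&(H<120)&(s>90)&(v>35),
            "white":(v>100)}[col].astype(np.uint8)
def fit(n,im,col,parts,p0,yaw=True,pad=6,fill=False):
    m=masks(im,col); r=render(n,parts,p0)
    roi=cv2.dilate((r>0).astype(np.uint8),np.ones((2*pad+1,)*2))
    k,lab,st,_=cv2.connectedComponentsWithStats(m*roi); m=(lab==1+np.argmax(st[1:,4])).astype(np.uint8)
    if fill:
        c,_=cv2.findContours(m,cv2.RETR_EXTERNAL,cv2.CHAIN_APPROX_NONE); cv2.drawContours(m,c,-1,1,-1)
    mf=m.astype(float)
    def cost(q):
        p=[p0[0]+q[0],p0[1]+q[1],p0[2]+(q[2]*5 if yaw else 0)]
        return np.abs(render(n,parts,p)-mf).sum()
    N=3 if yaw else 2
    r=minimize(cost,np.zeros(N),method="Nelder-Mead",options=dict(initial_simplex=np.vstack([np.zeros(N),np.eye(N)*.012]),xatol=1e-4,fatol=.1,maxiter=150))
    q=r.x; return np.array([p0[0]+q[0],p0[1]+q[1],p0[2]+(q[2]*5 if yaw else 0)]),r.fun,mf.sum()
E
cat > m1.py <<'E'
from h import *
np.set_printoptions(precision=4,suppress=True)
im={n:bot.camera(n) for n in("top","scene")}
k=.64
g=lambda u,v,z:back("top",u*k,v*k,z)
def line(a,b,z):
    a,b=g(*a,z),g(*b,z); d=b-a; return [*((a+b)/2),np.arctan2(d[1],d[0])]
def go(name,col,parts,p0,**kw):
    for n in im:
        try: print(name,n,*fit(n,im[n],col,parts,p0,**kw))
        except Exception as e: print(name,n,e)
go("rib","wood",box(.17,.048,0,.036),line((530,294),(507,228),.036),pad=8)
pw=line((392,347),(381,255),.03); print("panel guess",pw)
go("panel","white",box(.22,.31,0,.03),pw,fill=True)
go("red","red",weight(),[*g(251,266,.02),0],yaw=False)
go("wa","blue",weight(.066),[*g(341,303,.1),0],yaw=False,pad=4)
go("wb","blue",weight(.066),[*g(429,289,.1),0],yaw=False,pad=4)
go("timer","white",[cyl(.11,0,.045)],[*g(530,343,.045),0],yaw=False,fill=True)
go("can","white",[cyl(.084,0,.09)],[*g(245,334,.09),0],yaw=False)
a=im["top"][195:245,310:370];b=im["scene"][150:195,155:200]
cv2.imwrite("pics/tim.png",np.hstack([cv2.resize(x[:,:,::-1],(400,400),interpolation=cv2.INTER_CUBIC) for x in(a[:, 5:55],b)]))
E
python3 m1.py
```

```text
rib top [ 0.5978 -0.3221  0.3256] 31.64313725490196 659.0
rib scene [ 0.5912 -0.3193  0.2984] 98.4 665.0
panel guess [np.float64(0.4931496989601402), np.float64(0.00626472883756592), np.float64(0.12012529376537028)]
panel top [0.4976 0.0099 0.1566] 116.67450980392155 4737.0
panel scene [0.4939 0.0109 0.1531] 373.3529411764706 4233.0
red top [0.5933 0.3464 0.    ] 18.01960784313726 210.0
red scene [0.5865 0.3475 0.    ] 44.63529411764706 332.0
wa top [0.4825 0.1148 0.    ] 52.741176470588236 141.0
wa scene [0.4658 0.116  0.    ] 177.5686274509804 89.0
wb top [ 0.5134 -0.0932  0.    ] 51.741176470588236 140.0
wb scene [ 0.4862 -0.098   0.    ] 126.78039215686273 141.0
timer top [ 0.3911 -0.3398  0.    ] 83.95294117647059 648.0
timer scene [ 0.3557 -0.3493  0.    ] 165.76078431372548 535.0
can top [0.4166 0.3473 0.    ] 114.07450980392157 515.0
can scene [0.4067 0.3446 0.    ] 28.090196078431372 619.0
```

View pics/tim.png

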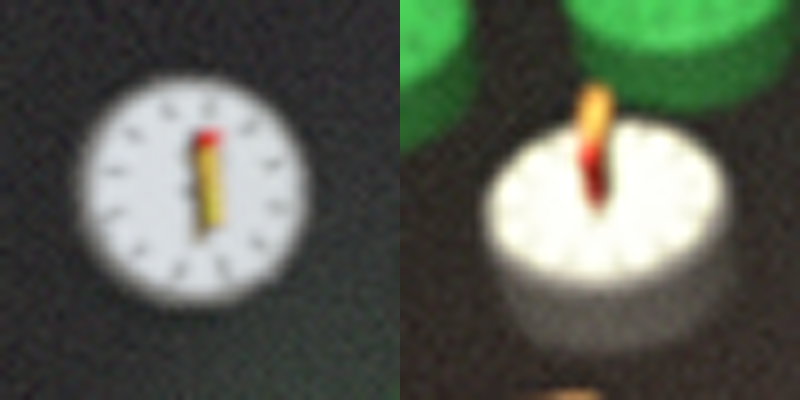

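```bash
cat > m2.py <<'E'
from h import *
import sys
np.set_printoptions(precision=4,suppress=True)
im={n:bot.camera(n) for n in("top","scene")}
for n in im:
    print(n,"dial",*fit(n,im[n],"white",[cyl(.11,.0445,.045)],[.388,-.342,0],yaw=False,fill=True))
    h=cv2.cvtColor(im[n],cv2.COLOR_RGB2HSV).astype(int)
    c=proj(n,np.array([[.388,-.342,.075]]))[0]; uu,vv=np.meshgrid(range(512),range(384))
    k=(h[...,1]>90)&(h[...,2]>90)&(np.hypot(uu-c[0],vv-c[1])<11)&((h[...,0]<33)|(h[...,0]>170))
    import h as H; H.masks=lambda i,c:k.astype(np.uint8)
    print(n,"key",*fit(n,im[n],"",box(.046,.009,.059,.091),[.388,-.342,.04],pad=4))
    import importlib; importlib.reload(H); masks=H.masks
def crop(n,parts,p,size):
    o=im[n][:,:,::-1]; c=proj(n,place(np.array([[0,0,.03]]),p))[0]; x0,y0=(c-size/2).astype(int); s=266/size
    q=cv2.resize(o[y0:y0+size,x0:x0+size],(266,266),interpolation=cv2.INTER_CUBIC)
    for P in parts:
        for zz in (P[:,2].min(),P[:,2].max()):
            hh=cv2.convexHull(((proj(n,place(P[P[:,2]==zz],p))-[x0,y0]+.5)*s).astype(np.float32)); cv2.polylines(q,[hh.astype(int)],True,(0,255,0),1)
    return q
rows=[np.hstack([crop(n,box(.17,.048,0,.036),[.5978,-.3221,.3256],64),crop(n,weight(),[.5933,.3464,0],40),
  crop(n,box(.22,.31,0,.03)+weight(.066)[:2],[.4976,.0099,.152],104)]) for n in im]
cv2.imwrite("pics/ov.png",np.vstack(rows))
E
python3 m2.py
```

```text
top dial [ 0.3908 -0.3383  0.    ] 31.39607843137255 644.0
top key [ 0.391  -0.3395  0.053 ] 29.60392156862745 27.0
scene dial [ 0.3939 -0.3374  0.    ] 111.3294117647059 517.0
scene key [ 0.3815 -0.3413  0.0801] 14.215686274509803 45.0
```

View pics/ov.png

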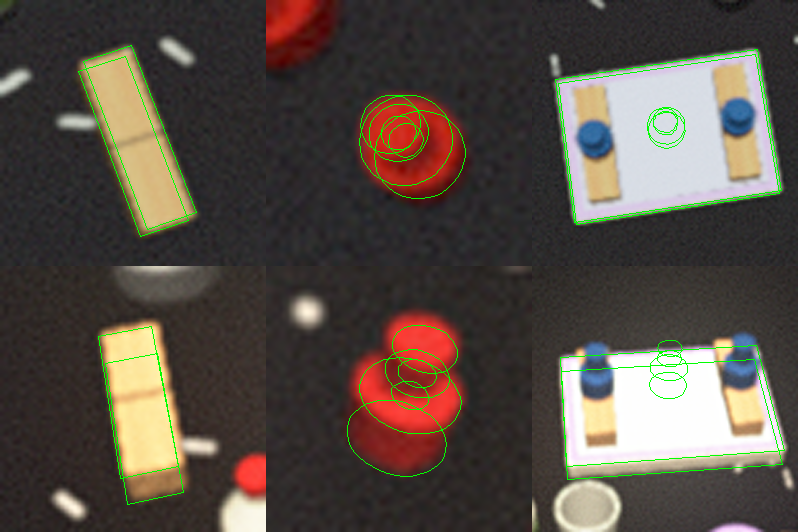

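```bash
python3 -m crank '[[[0.5,-1,0,0,0,0.5],[0.5,-1,0,0,0,0.5],[0.5,-1,0,0,0,0.5]]]' 1 40; python3 -c "
from workcell import bot
o=bot.get_obs();print(o['q'],o['tcp_rot'])"
```

```text
time: 0.55
ee_pos: [0.1772, 0.4693, 0.2499]
tcp_rot: [-180.0, -0.0, 175.0]
wrist_force: [0.2, 0.0, 0.3]
opening: 0.0851
grasp_force: 0.0
[ 6.93144080e+01 -1.62934374e+00  3.27238336e+00  9.49349723e+01
 -1.93728799e-03  7.43017515e+01] [-1.79967471e+02 -7.13015465e-03  1.75012655e+02]
```

The overlays agree to a few mm, with panel ≈ (.497, .010, yaw .152) and rib ≈ (.596, -.321, yaw .318). Heading to the rib.

```bash
R='x'; python3 -m crank '[[[0.52,-0.99,0,0,0,0.084],[0.52,-0.99,0,0,0,0.084],[0.52,-0.99,0,0,0,0.084],[0.52,-0.99,0,0,0,0.084],[0.52,-0.99,0,0,0,0.084],[0.52,-0.99,0,0,0,0.084],[0.52,-0.99,0,0,0,0.084],[0.52,-0.99,0,0,0,0.084],[0.52,-0.99,0,0,0,0.084],[0.52,-0.99,0,0,0,0.084],[0.52,-0.99,0,0,0,0.084],[0.52,-0.99,0,0,0,0.084],[0.52,-0.99,0,0,0,0.084],[0.52,-0.99,0,0,0,0.084],[0.52,-0.99,0,0,0,0.084],[0.52,-0.99,0,0,0,0.084],[0.52,-0.99,0,0,0,0.084],[0.52,-0.99,0,0,0,0.084],[0.52,-0.99,0,0,0,0.084],[0.52,-0.99,0,0,0,0.084]]]' >/dev/null
python3 -m crank '[[[0.52,-0.99,0,0,0,0.084],[0.52,-0.99,0,0,0,0.084],[0.52,-0.99,0,0,0,0.084],[0.52,-0.99,0,0,0,0.084],[0.52,-0.99,0,0,0,0.084],[0.52,-0.99,0,0,0,0.084],[0.52,-0.99,0,0,0,0.084],[0.52,-0.99,0,0,0,0.084],[0.52,-0.99,0,0,0,0.084],[0.52,-0.99,0,0,0,0.084],[0.52,-0.99,0,0,0,0.084],[0.52,-0.99,0,0,0,0.084],[0.52,-0.99,0,0,0,0.084],[0.52,-0.99,0,0,0,0.084],[0.52,-0.99,0,0,0,0.084],[0.52,-0.99,0,0,0,0.084],[0.52,-0.99,0,0,0,0.084],[0.52,-0.99,0,0,0,0.084],[0.52,-0.99,0,0,0,0.084],[0.52,-0.99,0,0,0,0.084]]]'
```

```text
time: 3.88
ee_pos: [0.5935, -0.3231, 0.2501]
tcp_rot: [180.0, -0.0, -162.1]
wrist_force: [0.5, -0.5, 0.2]
opening: 0.0856
grasp_force: 0.0
```

```bash
python3 -m crank '[[[0.12,0.1,-1,0,0,0],[0,0,-1,0,0,0],[0,0,-1,0,0,0],[0,0,-1,0,0,0],[0,0,-1,0,0,0],[0,0,-1,0,0,0],[0,0,-1,0,0,0],[0,0,-1,0,0,0],[0,0,-1,0,0,0],[0,0,-0.7,0,0,0],[0,0,-0.5,0,0,0],[0,0,-0.5,0,0,0],[0,0,-0.5,0,0,0],[0,0,0,0,0,0],[0,0,0,0,0,0]]]'
python3 -m crank '[[[0,0,0,0,0,0],[0,0,0,0,0,0],[0,0,0,0,0,0],[0,0,0,0,0,0],[0,0,0,0,0,0],[0,0,0,0,0,0],[0,0,0,0,0,0],[0,0,0,0,0,0]]]' 0.3 40
```

```text
time: 5.13
ee_pos: [0.5954, -0.32, 0.0262]
tcp_rot: [180.0, -0.0, -162.1]
wrist_force: [0.2, -0.0, -0.7]
opening: 0.0851
grasp_force: 0.0
time: 5.8
ee_pos: [0.596, -0.3203, 0.0273]
tcp_rot: [-179.9, 0.1, -162.1]
wrist_force: [-0.3, -0.4, 4.8]
opening: 0.047
grasp_force: 42.2
```

```bash
python3 -m crank '[[[0,0,0.5,0,0,0],[0,0,1,0,0,0],[0,0,1,0,0,0],[0,0,1,0,0,0],[0,0,1,0,0,0],[0,0,1,0,0,0],[0,0,1,0,0,0],[0,0,1,0,0,0],[0,0,1,0,0,0],[0,0,0.5,0,0,0]]]'
python3 -m crank '[[[-0.29,0.97,0,0,0,-0.079],[-0.29,0.97,0,0,0,-0.079],[-0.29,0.97,0,0,0,-0.079],[-0.29,0.97,0,0,0,-0.079],[-0.29,0.97,0,0,0,-0.079],[-0.29,0.97,0,0,0,-0.079],[-0.29,0.97,0,0,0,-0.079],[-0.29,0.97,0,0,0,-0.079],[-0.29,0.97,0,0,0,-0.079],[-0.29,0.97,0,0,0,-0.079],[-0.29,0.97,0,0,0,-0.079],[-0.29,0.97,0,0,0,-0.079],[-0.29,0.97,0,0,0,-0.079],[-0.29,0.97,0,0,0,-0.079],[-0.29,0.97,0,0,0,-0.079],[-0.29,0.97,0,0,0,-0.079],[-0.29,0.97,0,0,0,-0.079],[0,0,0,0,0,0],[0,0,0,0,0,0]]]'
cat > v.py <<'E'
from h import *
import sys
# v.py name n u0 v0 w h : crop upscaled
a=sys.argv; im=bot.camera(a[2]); u,v,w,h=map(int,a[3:7]); s=min(800/w,600/h)
cv2.imwrite(f"pics/{a[1]}.png",cv2.resize(im[v:v+h,u:u+w,::-1],None,fx=s,fy=s,interpolation=cv2.INTER_CUBIC)); print("scale",s)
E
python3 v.py a scene 200 120 130 110
```

```text
time: 6.63
ee_pos: [0.5958, -0.3202, 0.2094]
tcp_rot: [-179.9, 0.1, -162.1]
wrist_force: [1.0, -0.4, -0.5]
opening: 0.0469
grasp_force: 41.5
time: 8.22
ee_pos: [0.4966, 0.0104, 0.2063]
tcp_rot: [-180.0, -0.0, -171.2]
wrist_force: [-0.6, -0.2, -0.9]
opening: 0.0474
grasp_force: 41.6
scale 5.454545454545454
```

View pics/a.png

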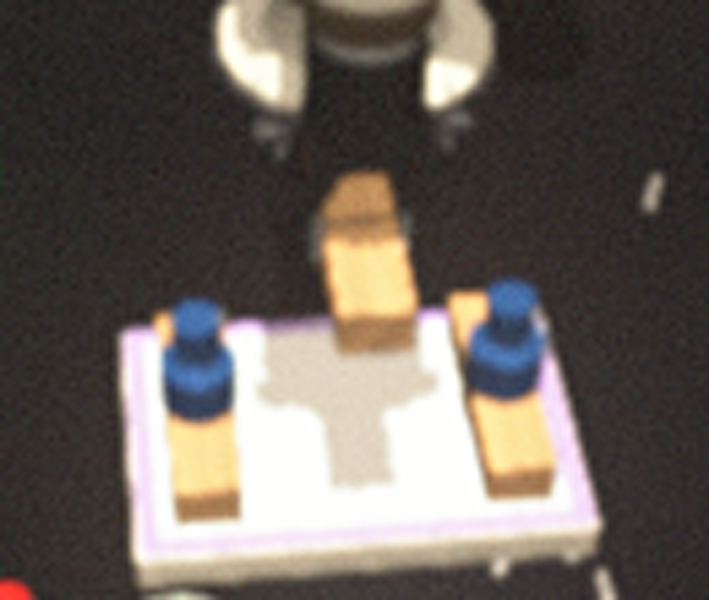

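The rib hangs level between the blue weights. Lowering it.

```bash
python3 -m crank '[[[0,0,-1,0,0,0],[0,0,-1,0,0,0],[0,0,-1,0,0,0],[0,0,-1,0,0,0],[0,0,-1,0,0,0],[0,0,-0.8,0,0,0],[0,0,-0.6,0,0,0],[0,0,-0.4,0,0,0],[0,0,-0.3,0,0,0],[0,0,-0.2,0,0,0],[0,0,-0.15,0,0,0],[0,0,0,0,0,0],[0,0,0,0,0,0]]]'
```

```text
time: 9.35
ee_pos: [0.4973, 0.0098, 0.0579]
tcp_rot: [-180.0, 0.1, -171.3]
wrist_force: [-0.7, 0.9, -1.8]
opening: 0.0473
grasp_force: 41.7
```

```bash
python3 -m crank '[[[0,0,-0.05,0,0,0],[0,0,-0.04,0,0,0],[0,0,0,0,0,0]]]'
python3 -m crank '[[[0,0,0,0,0,0],[0,0,0,0,0,0],[0,0,0,0,0,0],[0,0,0,0,0,0],[0,0,0,0,0,0],[0,0,0.5,0,0,0],[0,0,1,0,0,0],[0,0,1,0,0,0],[0,0,1,0,0,0],[0,0,1,0,0,0],[0,0,1,0,0,0],[0,0,1,0,0,0],[0,0,1,0,0,0],[0,0,1,0,0,0],[0,0,1,0,0,0]]]' 0.9
```

```text
time: 9.6
ee_pos: [0.4973, 0.0098, 0.0572]
tcp_rot: [-180.0, 0.1, -171.3]
wrist_force: [-4.3, -1.7, 10.5]
opening: 0.0473
grasp_force: 43.0
time: 10.85
ee_pos: [0.4967, 0.0097, 0.2473]
tcp_rot: [-180.0, 0.0, -171.3]
wrist_force: [-0.5, 0.7, -0.3]
opening: 0.0768
grasp_force: 0.0
```

```bash
python3 -m crank '[[[0.27,0.99,0,0,0,0],[0.27,0.99,0,0,0,0],[0.27,0.99,0,0,0,0],[0.27,0.99,0,0,0,0],[0.27,0.99,0,0,0,0],[0.27,0.99,0,0,0,0],[0.27,0.99,0,0,0,0],[0.27,0.99,0,0,0,0],[0.27,0.99,0,0,0,0],[0.27,0.99,0,0,0,0],[0.27,0.99,0,0,0,0],[0.27,0.99,0,0,0,0],[0.27,0.99,0,0,0,0],[0.27,0.99,0,0,0,0],[0.27,0.99,0,0,0,0],[0.27,0.99,0,0,0,0],[0.27,0.99,0,0,0,0],[0,0,0,0,0,0]]]' 0.9
python3 v.py b top 180 140 130 100
python3 - <<'E'
from h import *
np.set_printoptions(precision=4,suppress=True)
for n in("top","scene"):
    im=bot.camera(n); print(n,*fit(n,im,"wood",box(.17,.048,.03,.066),[.497,.010,.15]))
    print(*fit(n,im,"red",weight(),[.59,.347,0],yaw=False))
E
```

```text
time: 12.35
ee_pos: [0.5888, 0.3493, 0.2447]
tcp_rot: [180.0, -0.0, -171.2]
wrist_force: [-0.4, -0.4, -0.1]
opening: 0.0772
grasp_force: 0.0
scale 6.0
top [0.4968 0.0092 0.1501] 77.78039215686275 512.0
[0.6076 0.3225 0.    ] 138.57647058823528 54.0
scene [0.4873 0.0088 0.1382] 67.45490196078431 485.0
[0.5871 0.3474 0.    ] 31.87450980392157 314.0
```

View pics/b.png

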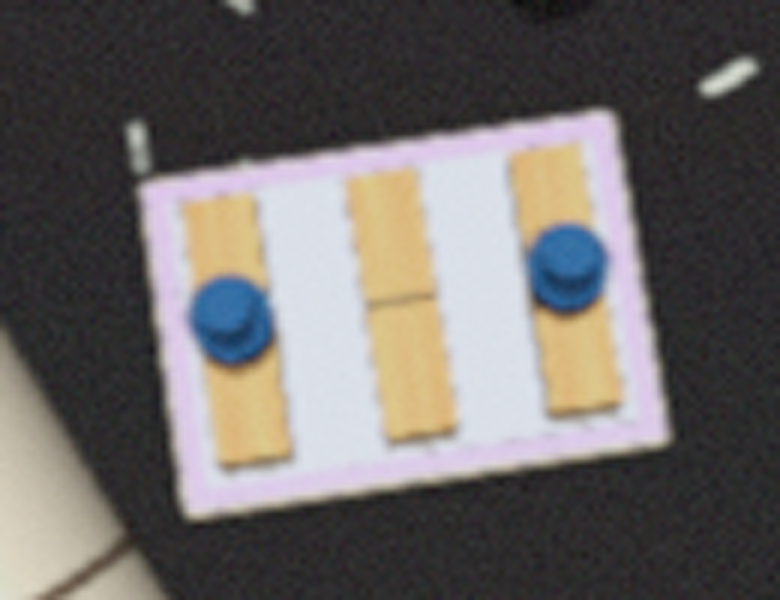

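The rib is centred to about 1 mm: its ends at (381,175) and (421,437) match the mean of the bonded ribs' ends. Now the red weight.

```bash
python3 -m crank '[[[0,-0.1,-1,0,0,0],[0,0,-1,0,0,0],[0,0,-1,0,0,0],[0,0,-1,0,0,0],[0,0,-1,0,0,0],[0,0,-1,0,0,0],[0,0,-1,0,0,0],[0,0,-0.7,0,0,0],[0,0,-0.5,0,0,0],[0,0,-0.5,0,0,0],[0,0,-0.3,0,0,0],[0,0,0,0,0,0]]]'
python3 v.py c scene 325 190 80 60
```

```text
time: 13.5
ee_pos: [0.5884, 0.3438, 0.0646]
tcp_rot: [-180.0, -0.1, -171.4]
wrist_force: [-0.2, 0.1, -0.4]
opening: 0.0767
grasp_force: 0.0
scale 10.0
```

View pics/c.png

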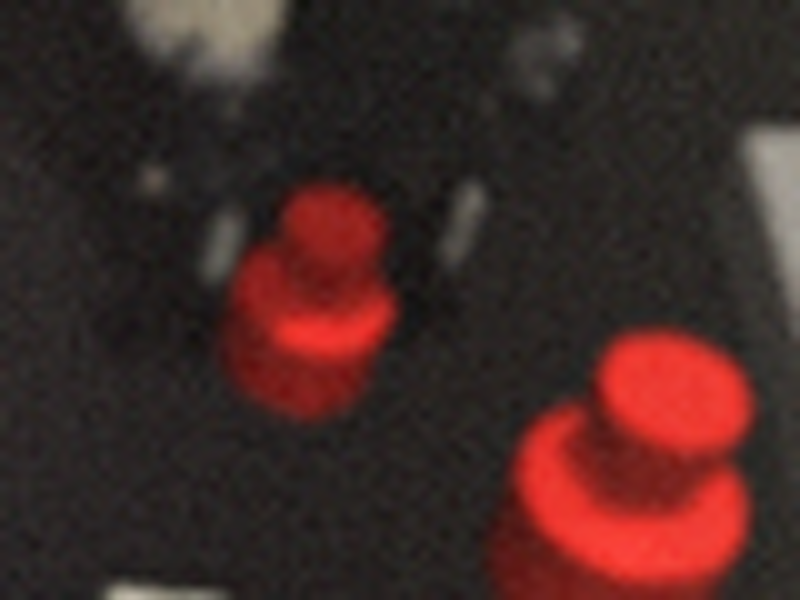

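The knob (332,225) sits between the pads (222 and 463). Closing and lifting.

```bash
python3 -m crank '[[[0,0,0,0,0,0],[0,0,0,0,0,0],[0,0,0,0,0,0],[0,0,0,0,0,0],[0,0,0,0,0,0],[0,0,0,0,0,0],[0,0,0,0,0,0],[0,0,0,0,0,0],[0,0,0,0,0,0],[0,0,0,0,0,0],[0,0,0,0,0,0]]]' 0.1 70
python3 -m crank '[[[0,0,0.4,0,0,0],[0,0,0.8,0,0,0],[0,0,1,0,0,0],[0,0,1,0,0,0],[0,0,1,0,0,0],[0,0,1,0,0,0],[0,0,1,0,0,0],[0,0,1,0,0,0],[0,0,1,0,0,0],[0,0,0.5,0,0,0],[0,0,0,0,0,0],[0,0,0,0,0,0]]]'
python3 - <<'E'
from h import *
np.set_printoptions(precision=4,suppress=True)
o=bot.get_obs(); print(o['ee_pos'],o['tcp_rot'])
z=o['ee_pos'][2]-.0645
for n in("scene",):
    im=bot.camera(n); print(n,*fit(n,im,"red",weight(z)[:1],[*o['ee_pos'][:2],0],yaw=False,pad=9))
    im=im[:,:,::-1]; u,v=proj(n,[[*o['ee_pos'][:2],z+.02]])[0].astype(int)
    c=im[v-35:v+35,u-45:u+45]; cv2.imwrite("pics/d.png",cv2.resize(c,None,fx=8,fy=8,interpolation=cv2.INTER_CUBIC))
E
```

```text
time: 14.47
ee_pos: [0.5892, 0.3445, 0.0665]
tcp_rot: [180.0, 0.1, -171.3]
wrist_force: [0.2, -0.8, 5.7]
opening: 0.0321
grasp_force: 70.4
time: 15.47
ee_pos: [0.5887, 0.3444, 0.239]
tcp_rot: [-180.0, -0.0, -171.3]
wrist_force: [-0.2, -0.6, -5.2]
opening: 0.032
grasp_force: 70.2
[0.5887 0.3444 0.239 ] [-179.9921   -0.0301 -171.3319]
scene [0.5885 0.3475 0.    ] 105.29019607843136 320.0
```

View pics/d.png

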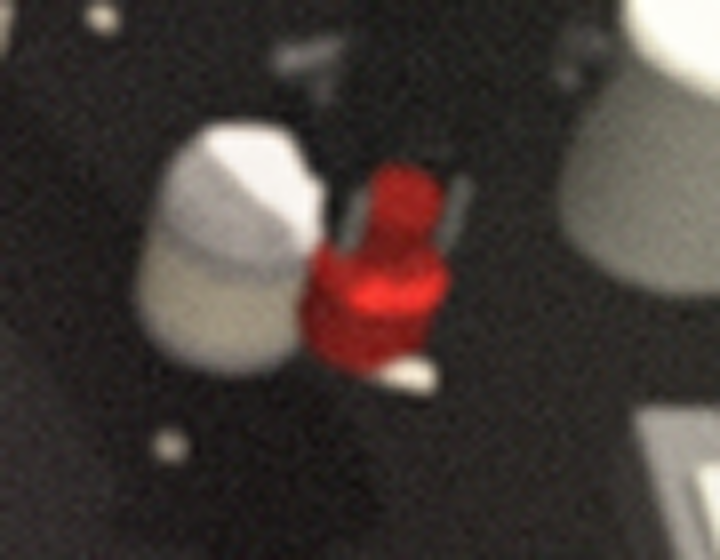

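```bash
python3 -m crank '[[[-0.13,-0.5,0,0,0,0],[-0.27,-0.98,0,0,0,0],[-0.27,-0.98,0,0,0,0],[-0.27,-0.98,0,0,0,0],[-0.27,-0.98,0,0,0,0],[-0.27,-0.98,0,0,0,0],[-0.27,-0.98,0,0,0,0],[-0.27,-0.98,0,0,0,0],[-0.27,-0.98,0,0,0,0],[-0.27,-0.98,0,0,0,0],[-0.27,-0.98,0,0,0,0],[-0.27,-0.98,0,0,0,0],[-0.27,-0.98,0,0,0,0],[-0.27,-0.98,0,0,0,0],[-0.27,-0.98,0,0,0,0],[-0.27,-0.98,0,0,0,0],[-0.27,-0.98,0,0,0,0],[-0.13,-0.55,0,0,0,0],[0,0,0,0,0,0],[0,0,0,0,0,0]]]'
```

```text
time: 17.18
ee_pos: [0.4968, 0.0095, 0.2387]
tcp_rot: [180.0, -0.1, -171.4]
wrist_force: [0.2, 1.0, -5.8]
opening: 0.0317
grasp_force: 70.5
```

```bash
python3 -m crank '[[[0,0,-0.8,0,0,0],[0,0,-1,0,0,0],[0,0,-1,0,0,0],[0,0,-0.8,0,0,0],[0,0,-0.6,0,0,0],[0,0,-0.4,0,0,0],[0,0,-0.3,0,0,0],[0,0,-0.15,0,0,0],[0,0,0,0,0,0],[0,0,0,0,0,0]]]'
python3 v.py e scene 215 155 100 75
```

```text
time: 18.02
ee_pos: [0.4974, 0.0098, 0.1391]
tcp_rot: [-180.0, 0.0, -171.3]
wrist_force: [-0.1, -0.6, -5.2]
opening: 0.0323
grasp_force: 70.5
scale 8.0
```

View pics/e.png

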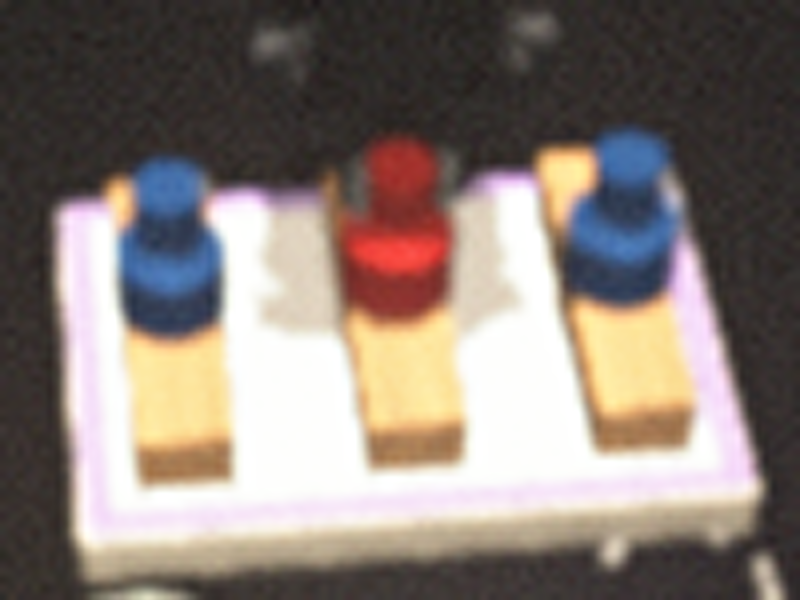

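Red base (397,320) is in line with the blue mean (394,320), though allowing for ~6 mm of height it is about 4 mm toward +x. I'll correct that and set it down.

```bash
python3 -m crank '[[[-0.1,0,0,0,0,0],[-0.1,0,-0.1,0,0,0],[0,0,-0.1,0,0,0],[0,0,-0.05,0,0,0],[0,0,-0.05,0,0,0],[0,0,0,0,0,0],[0,0,0,0,0,0]]]'
python3 -m crank '[[[0,0,-0.03,0,0,0],[0,0,0,0,0,0]]]'
```

```text
time: 18.65
ee_pos: [0.4931, 0.0098, 0.1325]
tcp_rot: [180.0, 0.0, -171.3]
wrist_force: [-0.6, 0.9, -5.1]
opening: 0.0318
grasp_force: 70.6
time: 18.82
ee_pos: [0.4932, 0.0097, 0.1324]
tcp_rot: [-180.0, 0.0, -171.3]
wrist_force: [-2.5, -0.2, 1.1]
opening: 0.0318
grasp_force: 71.2
```

Contact: the wrist force went from -5 to +1 N. Release and rise.

```bash
python3 -m crank '[[[0,0,0,0,0,0],[0,0,0,0,0,0],[0,0,0,0,0,0],[0,0,0,0,0,0],[0,0,0,0,0,0],[0,0,0,0,0,0],[0,0,0.5,0,0,0],[0,0,1,0,0,0],[0,0,1,0,0,0],[0,0,1,0,0,0],[0,0,1,0,0,0],[0,0,1,0,0,0],[0,0,0.5,0,0,0],[0,0,0,0,0,0]]]' 0.8
python3 -c "
from workcell import bot
print(bot.get_obs()['q'])"
```

```text
time: 19.98
ee_pos: [0.4939, 0.0098, 0.2546]
tcp_rot: [-180.0, 0.2, -171.3]
wrist_force: [0.6, -0.1, 0.1]
opening: 0.0683
grasp_force: 0.0
[ 1.13325898e+00 -2.81425146e+00  2.64874201e+00  9.52380436e+01
  1.81522325e-03 -7.53337232e+00]
```

```bash
python3 -m crank '[[[-0.29,-0.97,0,0,0,-0.042],[-0.29,-0.97,0,0,0,-0.042],[-0.29,-0.97,0,0,0,-0.042],[-0.29,-0.97,0,0,0,-0.042],[-0.29,-0.97,0,0,0,-0.042],[-0.29,-0.97,0,0,0,-0.042],[-0.29,-0.97,0,0,0,-0.042],[-0.29,-0.97,0,0,0,-0.042],[-0.29,-0.97,0,0,0,-0.042],[-0.29,-0.97,0,0,0,-0.042],[-0.29,-0.97,0,0,0,-0.042],[-0.29,-0.97,0,0,0,-0.042],[-0.29,-0.97,0,0,0,-0.042],[-0.29,-0.97,0,0,0,-0.042],[-0.29,-0.97,0,0,0,-0.042],[-0.29,-0.97,0,0,0,-0.042],[-0.29,-0.97,0,0,0,-0.042],[-0.29,-0.97,0,0,0,-0.042],[0,0,0,0,0,0]]]' 0.7
python3 - <<'E'
from h import *
np.set_printoptions(precision=4,suppress=True)
a=bot.camera("top"); b=bot.camera("scene")
for n,i in(("top",a),("scene",b)):
    print(n,*fit(n,i,"wood",box(.17,.048,.03,.066),[.497,.010,.15]),*fit(n,i,"red",weight(.066),[.497,.01,0],yaw=False))
f=lambda i,u,v:cv2.resize(i[v:v+75,u:u+100,::-1],(400,300),interpolation=cv2.INTER_CUBIC)
cv2.imwrite("pics/f.png",np.vstack([np.hstack([f(a,195,150),f(b,215,155)]),np.hstack([f(a,290,190),f(b,130,120)])]))
E
```

```text
time: 21.57
ee_pos: [0.3876, -0.3417, 0.2503]
tcp_rot: [180.0, -0.1, -176.7]
wrist_force: [0.4, -0.9, 0.3]
opening: 0.0597
grasp_force: 0.0
top [0.4975 0.0096 0.1699] 385.9568627450981 200.0 [0.4945 0.0086 0.    ] 51.94509803921569 139.0
scene [0.4895 0.013  0.0665] 290.3921568627451 236.0 [0.4854 0.0109 0.    ] 50.63137254901961 221.0
```

View pics/f.png

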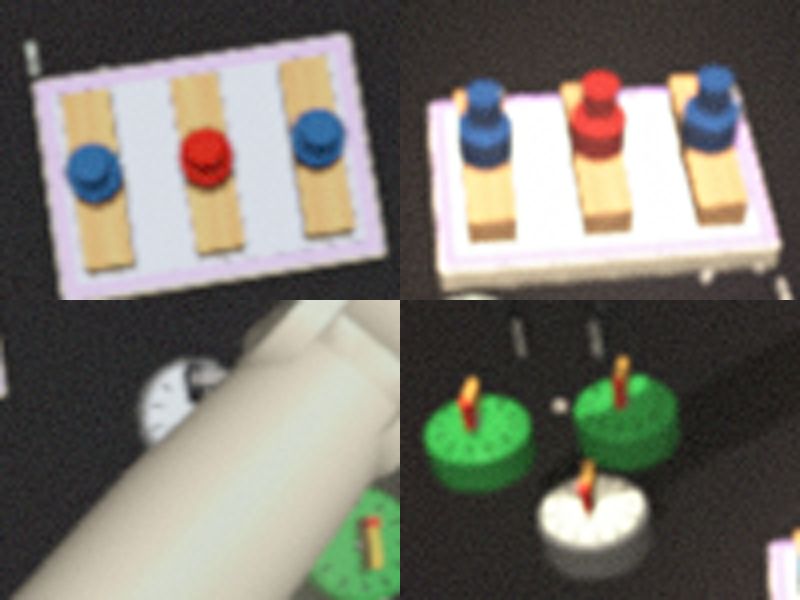

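The red weight stands in line: (207,157) against a blue mean of (207,156). Now down onto the key.

```bash
python3 -m crank '[[[0.12,0.13,-1,0,0,0],[0,0,-1,0,0,0],[0,0,-1,0,0,0],[0,0,-1,0,0,0],[0,0,-1,0,0,0],[0,0,-1,0,0,0],[0,0,-0.8,0,0,0],[0,0,-0.6,0,0,0],[0,0,-0.6,0,0,0],[0,0,-0.5,0,0,0],[0,0,0,0,0,0],[0,0,0,0,0,0]]]'
python3 -m crank '[[[0,0,0,0,0,0],[0,0,0,0,0,0],[0,0,0,0,0,0],[0,0,0,0,0,0],[0,0,0,0,0,0],[0,0,0,0,0,0],[0,0,0,0,0,0],[0,0,0,0,0,0],[0,0,0,0,0,0],[0,0,0,0,0,0]]]' 0 30
python3 -c "
from workcell import bot
print(bot.get_obs())"
```

```text
time: 22.67
ee_pos: [0.3911, -0.3366, 0.0818]
tcp_rot: [180.0, -0.0, -176.5]
wrist_force: [-0.1, -0.3, -0.2]
opening: 0.0598
grasp_force: 0.0
time: 23.5
ee_pos: [0.3915, -0.3385, 0.0827]
tcp_rot: [-179.8, 0.1, -176.6]
wrist_force: [-0.1, -8.6, 0.5]
opening: 0.0086
grasp_force: 35.3
{'time': 23.5, 'q': array([-40.78730524,   0.48013084, -13.14331954,  76.19297342,
        -0.11438538, -44.20244955]), 'qd': array([ 0.05932349, -0.01368279, -0.00098512, -0.01323942,  0.03384066,
       -0.11053296]), 'joint_efforts': array([ 3.16015810e+00, -4.68488538e+01,  4.39427269e+01,  2.14954957e+00,
        1.49788622e+00, -2.30854988e-03]), 'ee_pos': array([ 0.39150424, -0.33848743,  0.0826741 ]), 'tcp_rot': array([-1.79790011e+02,  5.18534952e-02, -1.76584944e+02]), 'wrist_force': array([-0.05510061, -8.6014435 ,  0.47664089]), 'torque': array([-1.41725955, -0.04132624, -0.03759117]), 'grasp_force': 35.26857018470764, 'opening': 0.008603557380141798}
```

Gripped the blade (8.6 mm opening); I relieve the 8 N side load and start winding.

```bash
python3 -m crank '[[[0,-0.1,0,0,0,0],[0,0,0,0,0,-0.5],[0,0,0,0,0,-1],[0,0,0,0,0,-1],[0,0,0,0,0,-1],[0,0,0,0,0,-1],[0,0,0,0,0,-1],[0,0,0,0,0,-1],[0,0,0,0,0,-1],[0,0,0,0,0,-0.5]]]' 0 40
python3 -c "
from workcell import bot
o=bot.get_obs();print(o['torque'],o['q'])"
```

```text
time: 24.33
ee_pos: [0.3914, -0.3394, 0.0827]
tcp_rot: [-180.0, 0.1, 128.1]
wrist_force: [-0.9, -1.4, 2.9]
opening: 0.0082
grasp_force: 40.6
[-0.17504948  0.10720793  0.09598235] [-4.09203579e+01  6.44067629e-01 -1.29797878e+01  7.62950298e+01
 -1.89206649e-02  1.10066077e+01]
```

```bash
python3 -m crank '[[[0,0,0,0,0,-1],[0,0,0,0,0,-1],[0,0,0,0,0,-1],[0,0,0,0,0,-1],[0,0,0,0,0,-1],[0,0,0,0,0,-1],[0,0,0,0,0,-1],[0,0,0,0,0,-1],[0,0,0,0,0,-1],[0,0,0,0,0,-1],[0,0,0,0,0,0]]]' 0 40
T='from workcell import bot
o=bot.get_obs();print(o["torque"],o["q"][5],o["tcp_rot"][2])'
python3 -c "$T"
python3 -m crank '[[[0,0,0,0,0,-0.4],[0,0,0,0,0,-0.4],[0,0,0,0,0,0]]]'; python3 -c "$T"
python3 -m crank '[[[0,0,0,0,0,-0.4],[0,0,0,0,0,-0.4],[0,0,0,0,0,0]]]'; python3 -c "$T"
```

```text
time: 25.25
ee_pos: [0.3906, -0.3396, 0.0826]
tcp_rot: [180.0, 0.1, 59.2]
wrist_force: [-5.4, -2.2, 4.8]
opening: 0.0084
grasp_force: 40.8
[-0.5208891   0.89032209  0.00763363] 79.82193097521328 59.22983780200766
time: 25.5
ee_pos: [0.3906, -0.3395, 0.0826]
tcp_rot: [180.0, 0.1, 54.0]
wrist_force: [-5.2, -2.0, 5.4]
opening: 0.0081
grasp_force: 40.8
[-0.57049113  0.96856149 -0.00663702] 85.05237021146118 53.99979834246834
time: 25.75
ee_pos: [0.3905, -0.3395, 0.0827]
tcp_rot: [180.0, 0.1, 48.5]
wrist_force: [-5.5, -2.1, 5.6]
opening: 0.0084
grasp_force: 40.9
[-0.50438688  1.02086353 -0.06287698] 90.55093360287468 48.50091144903306
```

```bash
T='from workcell import bot
o=bot.get_obs();print(o["torque"],o["q"][5],o["tcp_rot"][2])'
python3 -m crank '[[[-0.06,-0.02,0,0,0,-0.4],[0,0,0,0,0,-0.4],[0,0,0,0,0,0]]]'; python3 -c "$T"
python3 -m crank '[[[0,0,0,0,0,-0.4],[0,0,0,0,0,-0.4],[0,0,0,0,0,0]]]'; python3 -c "$T"
python3 - <<'E'
from workcell import bot
import cv2
cv2.imwrite("pics/g.png",cv2.resize(bot.camera("scene")[150:195,150:210,::-1],(800,600),interpolation=cv2.INTER_CUBIC))
E
```

```text
time: 26.0
ee_pos: [0.3903, -0.3395, 0.0826]
tcp_rot: [179.9, -0.0, 43.1]
wrist_force: [1.0, 1.3, 4.9]
opening: 0.0081
grasp_force: 40.7
[-0.00822943 -0.17642781 -0.07320537] 95.8835325212987 43.089384883490396
time: 26.25
ee_pos: [0.3903, -0.3395, 0.0827]
tcp_rot: [179.9, -0.0, 37.6]
wrist_force: [0.0, 1.7, 5.8]
opening: 0.0083
grasp_force: 40.8
[-0.07561936 -0.09105094 -0.0590296 ] 101.33429640099226 37.64302182448419
```

```bash
T='from workcell import bot
o=bot.get_obs();print(o["torque"],o["q"][5],o["tcp_rot"][2])'
python3 -m crank '[[[0,0,0,0,0,-0.4],[0,0,0,0,0,-0.4]]]'; python3 -c "$T"
python3 -m crank '[[[0,0,0,0,0,-0.4],[0,0,0,0,0,-0.4]]]'; python3 -c "$T"
```

```text
time: 26.47
ee_pos: [0.3902, -0.3395, 0.0827]
tcp_rot: [179.9, -0.0, 32.3]
wrist_force: [-1.6, 0.7, 7.1]
opening: 0.0081
grasp_force: 67.8
[-0.06701103  0.32251666  1.43256102] 106.70483115699655 32.27865043516911
time: 26.63
ee_pos: [0.3902, -0.3394, 0.0829]
tcp_rot: [179.9, 0.0, 26.9]
wrist_force: [-1.9, 0.3, 7.8]
opening: 0.0084
grasp_force: 119.2
[-0.09215818  0.54128648  2.83366043] 112.12141604194409 26.87580745473556
```

Stop reached (moment jumped to 2.8 N m). Unload, release, rise and check.

```bash
python3 -m crank '[[[0,0,0,0,0,0.5],[0,0,0,0,0,0.5],[0,0,0,0,0,0.4],[0,0,0,0,0,0]]]' 0 40
python3 -m crank '[[[0,0,0,0,0,0],[0,0,0,0,0,0],[0,0,0,0,0,0],[0,0,0,0,0,0],[0,0,0,0,0,0],[0,0,0,0,0,0],[0,0,0.4,0,0,0],[0,0,1,0,0,0],[0,0,1,0,0,0],[0,0,1,0,0,0],[0,0,1,0,0,0],[0,0,1,0,0,0],[0,0,1,0,0,0],[0,0,1,0,0,0],[0,0,1,0,0,0],[0,0,0,0,0,0]]]' 0.7
python3 - <<'E'
from workcell import bot
import cv2,numpy as np
b=bot.camera("scene")
f=lambda i,u,v:cv2.resize(i[v:v+75,u:u+50,::-1],(400,600),interpolation=cv2.INTER_CUBIC)
cv2.imwrite("pics/i.png",np.hstack([f(b,155,130),cv2.resize(b[130:230,215:315,::-1],(400,600))]))
E
```

```text
time: 26.97
ee_pos: [0.3903, -0.3395, 0.0826]
tcp_rot: [179.9, -0.0, 36.6]
wrist_force: [0.2, 0.2, 5.7]
opening: 0.0083
grasp_force: 40.9
time: 28.3
ee_pos: [0.3906, -0.3398, 0.2546]
tcp_rot: [179.7, -0.1, 36.3]
wrist_force: [-0.1, -0.7, 1.0]
opening: 0.0599
grasp_force: 0.0
```

View pics/i.png

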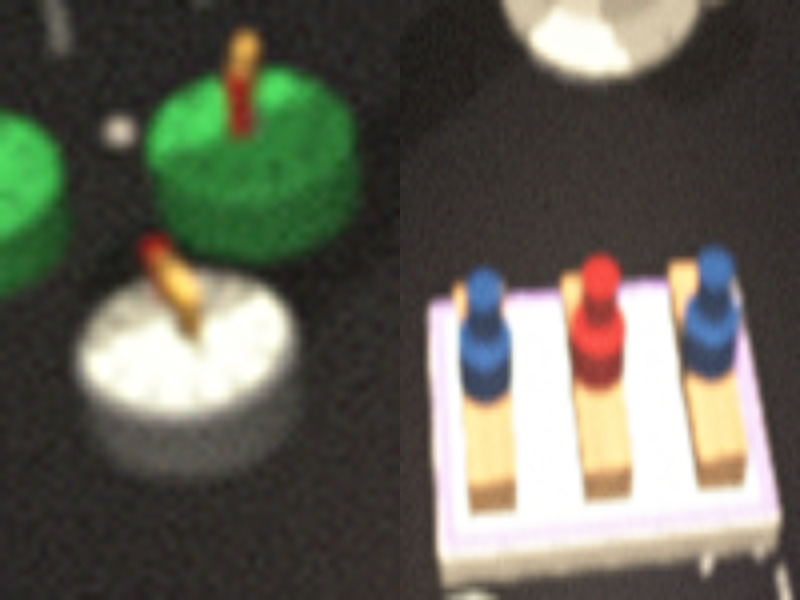

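The key's red tip now points away to the left at (153,250), about 147° clockwise of its start and at the stop. The weights still stand in line, so I'm handing in.

```bash
python3 -c "
from workcell import bot
print(bot.job_done())"
```

```text
the job is handed in; nothing more can be done
None
```

The job is handed in at about 28 s of the 72 s allowed, but the hand-in returned no verdict. In the last pictures the rib lies centred on the panel, the red weight stands upright on it in line with the blue weights, and the key is wound to its stop and released.

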